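# Run the vent plugs home along a battery

### The arm

A 6-joint arm with a two-finger parallel gripper is mounted at the origin on the work surface. World frame = base frame: x ahead of the robot, y to its left, z up, the work surface at z = 0. Lengths are in mm, angles in degrees, forces in N, time in s.
With the tool pointing down it reaches from about 300 to 850 mm from the base axis. Payload 4.2 kg.
Tool frame: the origin (TCP) lies between the finger pads, 19 mm behind the fingertips; this is the grasp point; z points along the fingers, y is the line along which they close (so a half turn about z gives the same grasp; the last joint's range is limited). The gripper opens to 91 mm and grips with 3 to 60 N. Pads are 32 mm wide; open, the fingers measure 118 mm over their backs; the gripper's body (76 mm by 178 mm) begins 60 mm behind the grasp point.
Start: joints at [-74.141, 18.312, 89.639, -0, 72.044, -1.146], TCP at [168.168, -549.873, 232.776] pointing down, gripper open.
Joint ranges: [-177.97, 177.97], [-48.28, 115.42], [12.27, 149.76], [-77.06, 257.06], [2.81, 150.46], [-146.56, 146.56]. Speed limits (degrees/s): [147.25, 147.25, 180, 180, 180, 180].

### API

Orientations are given as [roll, pitch, yaw] about the fixed x, y, z axes, in that order (R = Rz(yaw) Ry(pitch) Rx(roll)).
In Python, from workcell import sensors, viewer, env gives the robot as it stands. The module is installed in compiled form; this text tells all that it offers.
- The arm moves only by the tool step_arm, never from a script. Its argument "plan" is one flat list of numbers, 6 for each row, row after row: the shift along the tool's x, y, z in cm, then the turn, a rotation vector about the tool's x, y, z in rad. In form: [x, y, z, wx, wy, wz, x, y, z, wx, wy, wz, ...]. A call has 1 to 5 rows; each row shifts and turns the commanded pose from where the row before left it, along the tool's axes as they then stand; what a row does not reach is not made up. A row lasts 1/12 s, in which the tool goes at most 41.7 mm and 7.16 degrees, less where a joint would pass 70% of its speed; a pose out of reach is approached as far as the arm can. A call is refused whole if a number of a shift passes 4.17 or a number of a turn 0.125, either way. A call with a gripper value outside its range is refused whole. "hand" is the finger opening in cm, from 0 to 9.12, set as the call begins (left out, the last holds). The fingers move at their own pace and stop on an object; "newtons" is the grip in N (left out, the last holds). Time passes only in rows, so rows that do not move let the fingers close. It gives the time, the measured TCP pose, the force, the opening and the grip force at its end, in the units of the state.
- sensors.state(): the state, without advancing time (a new reading comes with each control period).
- viewer.grab_frame(name): name is "scene" or "top" or "wrist"; returns a dict with "img" (420x560x3 uint8, red, green, blue), "fx", "fy", "cx", "cy" (pixels), "position" and "attitude" of the camera in the world. Camera axes: x right, y down, z forward; pixel columns grow to the right and rows downward; lengths in mm; the calibration is good to about 2 mm. A picture is of the moment at which its call begins. There is no depth.
- env.job_done(): hands the job in; it is judged then, once.
Trained networks look in a picture, given as the dict that the camera call returned (one of the last four; its "shot" number tells which), for a name from the list of things; names that differ only in an ending like _2 or _b are one class to them, and where a whole thing is asked for, a point or a joint stands for the part that bears it (a point fixed in the world has none). Each returns a list of dicts, best first, with "score" (0 to 1); they miss things now and then, are a little off and sometimes report something else, mostly with a low value. They report only what shows in the picture. A call takes as long as a camera call.
- viewer.boxes_of(name, picture): "location" ([column, row] in pixels, amid what is visible of it).
- viewer.pinpoint(name, picture): "location" ([column, row] in pixels: a listed point, or the origin of a listed thing).
The state is a dict: "time_s": time; "qpos": joint angles; "qvel": joint speeds; "effort": joint torques, N m; "ee_pos": TCP position; "ee_rot": TCP orientation; "force": force on the tool from outside, world axes, zero at the start; "torque": the same for the moment, N m; "gripper_width": finger opening in mm; "gripper_force": force on a finger pad.
Only numpy, scipy, OpenCV 4.12 (cv2) and the standard library are available. Lean on these libraries where they do the work, as an engineer would, in place of code of your own. Each camera call takes 0.05 s, during which the arm holds its last target. There are 200 camera calls.

### The job

The battery has just been topped up and its six yellow vent plugs are only loosely back in their holes. Run your fingertips along the row in one low pass, starting at the plug nearest the red-ringed positive post and ending at the negative end, and gently, without jabbing, press each plug straight down in turn until its head sits home on the lid, keeping the fingertips over the row and within about 3 cm of the plugs until the last one is home. Grip or pull up nothing, leave the green protector, the loose parts and the brush rack as they are, and finish with the hand clear.

Things in the scene. Friction and masses are not known exactly. Their poses are not given: they have to be found in the camera images.
- battery: 12 V car battery, too heavy to shift, at any yaw: pale case, black lid, 175 x 242 mm in plan, lid top at 172 mm. Origin: centre of its underside; z up, y along its length towards the positive end. Six yellow vent plugs stand in a row on the centre line (x = 0) at y = 100, 60, 20, -20, -60, -100 mm, on a 46 mm wide strip with its top at 174 mm.
- positive_post (a point): centre of the top of the positive battery post: bare grey lead, 19 mm across, 18 mm tall, with a red ring round its foot; battery frame (-55, 92, 190) mm
- negative_post (a point): centre of the top of the negative battery post (hidden under the green protector; blue ring at its foot); battery frame (-55, -92, 190) mm
- protector: green plastic post protector, a loose hollow cap 33 to 39 mm across and 21.5 mm tall, sitting over the negative post; origin at the centre of its underside, on the lid. Bystander.
- terminal: loose brass clamp terminal lying on the bench, about 80 x 32 x 18 mm; origin under the middle of its ring. Bystander.
- socket: loose steel socket standing on the bench, 19 mm across, 30 mm tall; origin at the centre of its underside. Bystander.
- bolt: loose side-post bolt with a lead head, standing head down on the bench, 23 mm across, 26 mm tall; origin at the centre of its underside. Bystander.
- rack: wooden rack, fixed to the bench, 75 x 220 mm in plan, with four terminal brushes wedged upright in its slots, 132 mm tall in all; origin at the centre of its underside. Bystander.
- plug1_top (a point): centre of the flat top of the head of the first yellow vent plug, counted from the positive post; it moves with the plug; 180 mm above the bench when the plug is home. It stands nearest the positive post.
- plug1 (a joint): how far the first vent plug is pressed in, m: 0 = head 6 mm proud of its seat, 0.006 = home, head down on its seat, where it stops solid. Starts 2.5 to 6 mm proud. Round head 23 mm across, 6 mm thick; slides straight down against about 4 N, does not spring back out; pulled, it would come up (below 0).
- plug2_top (a point): centre of the flat top of the head of the second yellow vent plug, counted from the positive post; it moves with the plug; 180 mm above the bench when the plug is home.
- plug2 (a joint): how far the second vent plug is pressed in, m: 0 = head 6 mm proud of its seat, 0.006 = home, head down on its seat, where it stops solid. Otherwise like plug1.
- plug3_top (a point): centre of the flat top of the head of the third yellow vent plug, counted from the positive post; it moves with the plug; 180 mm above the bench when the plug is home.
- plug3 (a joint): how far the third vent plug is pressed in, m: 0 = head 6 mm proud of its seat, 0.006 = home, head down on its seat, where it stops solid. Otherwise like plug1.
- plug4_top (a point): centre of the flat top of the head of the fourth yellow vent plug, counted from the positive post; it moves with the plug; 180 mm above the bench when the plug is home.
- plug4 (a joint): how far the fourth vent plug is pressed in, m: 0 = head 6 mm proud of its seat, 0.006 = home, head down on its seat, where it stops solid. Otherwise like plug1.
- plug5_top (a point): centre of the flat top of the head of the fifth yellow vent plug, counted from the positive post; it moves with the plug; 180 mm above the bench when the plug is home.
- plug5 (a joint): how far the fifth vent plug is pressed in, m: 0 = head 6 mm proud of its seat, 0.006 = home, head down on its seat, where it stops solid. Otherwise like plug1.
- plug6_top (a point): centre of the flat top of the head of the sixth yellow vent plug, counted from the positive post; it moves with the plug; 180 mm above the bench when the plug is home. It stands nearest the negative post.
- plug6 (a joint): how far the sixth vent plug is pressed in, m: 0 = head 6 mm proud of its seat, 0.006 = home, head down on its seat, where it stops solid. Otherwise like plug1.

How it is judged:
By the outcome, as a careful person would: the job done as asked, in the order asked, and still so for the second after the job is handed in, with the robot touching nothing.
It also fails if it takes over 48 s, if anything falls off the work surface, if the arm or the gripper's body presses on something with over 40 N, if the wrist force passes 120 N, or if a joint passes its speed limit or range.

## Working session

There is one attempt and no reset: what is moved stays moved. The work goes in short steps, Python scripts to look and compute and a tool call to move; the robot and the scene stay as the last step left them, time stands still between calls to the robot, and variables do not carry over. Pictures are saved under pics/ and viewed, at most 10 in all, crops included, and the job is handed in when it is done.

Besides the shell and the picture viewer there is one more tool, called after "Emit:" as name(argument=value, ...) on one line, values as JSON. step_arm: Moves the arm, as the interface text tells. Its arguments: {"type":"object","properties":{"plan":{"type":"array","items":{"type":"number"}},"hand":{"type":"number"},"newtons":{"type":"number"}},"required":["plan"]}

```bash
mkdir -p pics; cat > h.py <<'E'
import numpy as np, cv2
from scipy.spatial.transform import Rotation as R
from workcell import sensors, viewer, env
def camR(f):
    a=np.array(f["attitude"],float)
    if a.shape==(3,3): return a
    if a.size==4: return R.from_quat(a).as_matrix()
    return R.from_euler('xyz',a,degrees=True).as_matrix()
def onz(f,uv,z):
    d=camR(f)@np.array([(uv[0]-f["cx"])/f["fx"],(uv[1]-f["cy"])/f["fy"],1]); p=np.array(f["position"],float)
    return p+d*(z-p[2])/d[2]
def proj(f,P):
    q=(np.atleast_2d(P)-np.array(f["position"]))@camR(f)
    return np.c_[q[:,0]/q[:,2]*f["fx"]+f["cx"],q[:,1]/q[:,2]*f["fy"]+f["cy"]]
E
python3 - <<'E'
from h import *
s=sensors.state(); print(s)
ims=[]
for n in("top","scene"):
    f=viewer.grab_frame(n); print(n,f["position"],f["attitude"],f["fx"],f["cx"],f["cy"])
    cv2.imwrite(f"pics/{n}0.png",f["img"][:,:,::-1])
    for k,z in [(f"plug{i}_top",183) for i in range(1,7)]+[("positive_post",190),("protector",172),("battery",0),("rack",0)]:
        r=viewer.pinpoint(k,f)
        print(k,[(np.round(x["location"]).tolist(),round(x["score"],2),np.round(onz(f,x["location"],z)).tolist()) for x in r[:2]])
E
```

```text
{'time_s': 0.0, 'qpos': array([-7.41414057e+01,  1.83510466e+01,  8.97071046e+01,  2.85906862e-04,
        7.20436564e+01, -1.14622804e+00]), 'qvel': array([-0.01691154, -0.02362855,  0.08225982,  0.03464521,  0.01757312,
       -0.0368378 ]), 'effort': array([ 1.43319270e-03, -4.12457013e+01, -2.31971669e+01,  7.28668389e-02,
        4.55861783e-02, -1.53628116e-04]), 'ee_pos': array([ 168.02837145, -549.40085197,  231.92148129]), 'ee_rot': array([-1.79898218e+02, -2.30834007e-03,  1.70047319e+01]), 'force': array([ 0.35254812, -1.23946091,  0.67861664]), 'torque': array([-0.01177661, -0.03030578, -0.02071592]), 'gripper_force': 0.0, 'gripper_width': 91.0596143893273}
top [ 264.66488528   75.14896146 1424.57877492] [-1.68855258e+02 -4.27195226e-02 -8.86463201e+01] 485.3017405711918 279.92508415689787 211.61261676978586
plug1_top [([325.0, 210.0], 0.62, [516.0, -38.0, 183.0])]
plug2_top [([278.0, 175.0], 0.57, [609.0, 89.0, 183.0]), ([317.0, 206.0], 0.42, [528.0, -17.0, 183.0])]
plug3_top [([303.0, 193.0], 0.6, [560.0, 21.0, 183.0])]
plug4_top [([316.0, 203.0], 0.68, [534.0, -14.0, 1
[... 682 characters left out ...]
1_top [([239.0, 191.0], 0.44, [514.0, -40.0, 183.0])]
plug2_top [([250.0, 194.0], 0.49, [532.0, -17.0, 183.0])]
plug3_top [([266.0, 199.0], 0.63, [556.0, 21.0, 183.0])]
plug4_top [([282.0, 207.0], 0.63, [591.0, 53.0, 183.0]), ([301.0, 225.0], 0.26, [662.0, 85.0, 183.0])]
plug5_top [([298.0, 208.0], 0.4, [599.0, 91.0, 183.0])]
plug6_top [([313.0, 212.0], 0.46, [621.0, 121.0, 183.0])]
positive_post [([227.0, 198.0], 0.77, [547.0, -73.0, 190.0])]
protector [([302.0, 232.0], 0.67, [672.0, 87.0, 172.0]), ([249.0, 192.0], 0.52, [507.0, -17.0, 172.0])]
battery [([278.0, 258.0], 0.87, [574.0, 48.0, 0.0]), ([252.0, 194.0], 0.72, [289.0, 11.0, -0.0])]
rack [([430.0, 237.0], 0.97, [552.0, 474.0, 0.0])]
```

```bash
python3 - <<'E'
import cv2
a=cv2.imread("pics/top0.png")[100:300,130:430]; cv2.imwrite("pics/top0c.png",cv2.resize(a,(800,533),interpolation=cv2.INTER_CUBIC))
E
```

```text
(no output)
```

View pics/top0c.png

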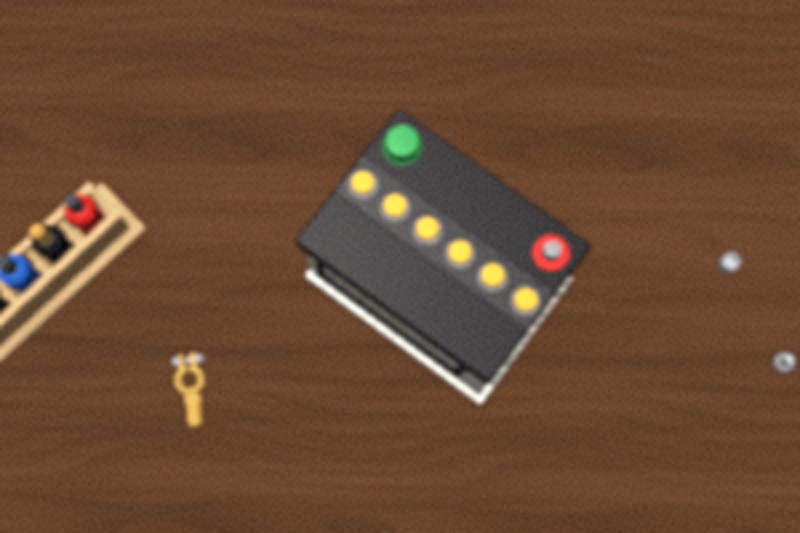

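```bash
python3 - <<'E'
from h import *
from scipy.optimize import least_squares
fs=[];obs=[]
for n in("top","scene"):
    f=viewer.grab_frame(n); hsv=cv2.cvtColor(f["img"],cv2.COLOR_RGB2HSV)
    m=cv2.inRange(hsv,(20,120,140),(35,255,255)); k,l,st,c=cv2.connectedComponentsWithStats(m)
    e=proj(f,np.array([[516+24*i,-38+32.4*i,183] for i in range(6)]))
    ok=[j for j in range(1,k) if st[j,4]>15]
    p=np.array([c[min(ok,key=lambda j:np.hypot(*(c[j]-q)))] for q in e]); print(n,np.round(p,1).tolist())
    fs.append(f);obs.append(p)
def pts(v): # centre x,y, yaw of plug1->6
    t=(np.arange(6)-2.5)*40; return np.c_[v[0]+t*np.cos(v[2]),v[1]+t*np.sin(v[2]),np.full(6,182.)]
for sel in([0],[1],[0,1]):
    r=least_squares(lambda v:np.concatenate([(proj(fs[i],pts(v))-obs[i]).ravel() for i in sel]),[576,43,.93])
    print(sel,r.x[:2].round(1),np.degrees(r.x[2]).round(2),"rms",np.sqrt(np.mean(r.fun**2)).round(2),"p1",pts(r.x)[0].round(1),"p6",pts(r.x)[5].round(1))
E
```

```text
top [[326.9, 211.7], [314.3, 202.4], [302.1, 193.9], [289.7, 185.0], [277.6, 176.5], [265.5, 167.7]]
scene [[237.8, 191.6], [252.3, 195.2], [266.8, 200.6], [281.8, 204.9], [297.4, 210.3], [313.1, 215.3]]
[0] [569.9  39.4] 54.96 rms 0.1 p1 [512.5 -42.5 182. ] p6 [627.3 121.3 182. ]
[1] [572.   37.9] 54.71 rms 0.24 p1 [514.2 -43.7 182. ] p6 [629.8 119.6 182. ]
[0, 1] [570.6  38.7] 54.85 rms 0.35 p1 [513.  -43.1 182. ] p6 [628.1 120.4 182. ]
```

Emit:
step_arm(plan=[3.19,-2.56,-0.11,0,0,0,3.19,-2.56,-0.11,0,0,0,3.19,-2.56,-0.11,0,0,0,3.19,-2.56,-0.11,0,0,0,3.19,-2.56,-0.11,0,0,0], hand=0, newtons=10)

```text
time_s: 1.62
ee_pos: [283.9, -379.2, 238.4]
ee_rot: [180.0, -0.0, 17.0]
force: [2.2, -1.2, 0.9]
gripper_width: 61.1
gripper_force: 0.0
```

Emit:
step_arm(plan=[3.19,-2.56,-0.11,0,0,0,3.19,-2.56,-0.11,0,0,0,3.19,-2.56,-0.11,0,0,0,3.19,-2.56,-0.11,0,0,0,3.19,-2.56,-0.11,0,0,0])

```text
time_s: 2.03
ee_pos: [399.1, -210.0, 244.1]
ee_rot: [180.0, -0.0, 17.0]
force: [0.5, -0.3, -0.1]
gripper_width: 27.1
gripper_force: 0.0
```

Emit:
step_arm(plan=[3.19,-2.56,-0.11,0,0,0,3.19,-2.56,-0.11,0,0,0,3.19,-2.56,-0.11,0,0,0,3.19,-2.56,-0.11,0,0,0,3.19,-2.56,-0.11,0,0,0])

```text
time_s: 2.45
ee_pos: [514.3, -40.7, 249.5]
ee_rot: [180.0, -0.0, 17.0]
force: [0.8, -0.7, -0.3]
gripper_width: 0.6
gripper_force: 0.0
```

Emit:
step_arm(plan=[0,0,0,0,0,-0.11,0,0,0,0,0,-0.11,0,0,0,0,0,-0.11,0,0,0,0,0,-0.11,0,0,0,0,0,-0.11])

```text
time_s: 2.87
ee_pos: [513.5, -42.5, 249.2]
ee_rot: [180.0, 0.0, 48.9]
force: [-0.4, 0.2, -0.1]
gripper_width: 0.6
gripper_force: 0.0
```

Emit:
step_arm(plan=[0,0,0,0,0,-0.11,0,0,0,0,0,0,0,0,0,0,0,0])

```text
time_s: 3.12
ee_pos: [513.5, -42.7, 249.3]
ee_rot: [180.0, 0.0, 54.7]
force: [0.3, -0.3, 0.0]
gripper_width: 0.4
gripper_force: 0.0
```

```bash
python3 - <<'E'
from h import *
f=viewer.grab_frame("wrist"); print(f["position"],f["attitude"])
im=f["img"][:,:,::-1].copy()
P=np.array([[513+23.03*i,-43.1+32.7*i,182] for i in range(6)])
for q in proj(f,P): cv2.circle(im,tuple(int(round(v)) for v in q),4,(255,0,255),1)
for q in proj(f,np.array([[513.5,-42.7,230.]])): cv2.circle(im,tuple(int(round(v)) for v in q),4,(255,255,0),2)
cv2.imwrite("pics/w1.png",im)
E
```

```text
[552.20456867  12.36550575 402.06851742] [ 1.65728323e+02 -8.47445966e-03 -3.53669029e+01]
```

View pics/w1.png

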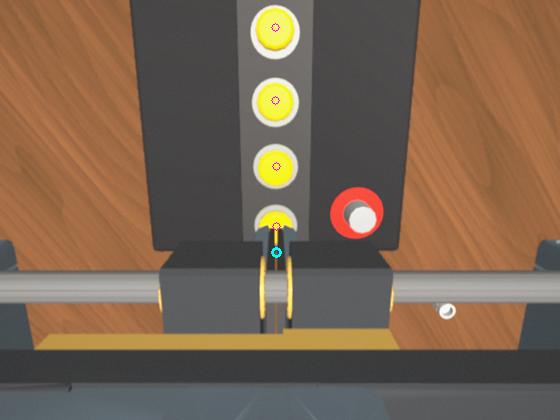

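Emit:
step_arm(plan=[0,0,1.2,0,0,0,0,0,1.2,0,0,0,0,0,0.8,0,0,0,0,0,0.4,0,0,0,0,0,0.2,0,0,0])

```text
time_s: 3.58
ee_pos: [513.2, -42.7, 210.6]
ee_rot: [-179.9, 0.0, 54.8]
force: [-0.4, 0.9, 0.8]
gripper_width: 0.4
gripper_force: 0.0
```

Emit:
step_arm(plan=[0,0,0.15,0,0,0,0,0,0.15,0,0,0,0,0,0.15,0,0,0,0,0,0.15,0,0,0,0,0,0.1,0,0,0])

```text
time_s: 4.0
ee_pos: [513.5, -42.7, 204.3]
ee_rot: [180.0, -0.0, 54.8]
force: [0.6, 1.1, 0.0]
gripper_width: 0.3
gripper_force: 0.0
```

Emit:
step_arm(plan=[0,0,0.1,0,0,0,0,0,0.1,0,0,0,0,0,0.1,0,0,0,0,0,0.1,0,0,0])

```text
time_s: 4.33
ee_pos: [513.5, -42.7, 200.7]
ee_rot: [180.0, -0.0, 54.8]
force: [-1.0, 0.7, 5.2]
gripper_width: 1.0
gripper_force: 2.0
```

Emit:
step_arm(plan=[0,0,0.1,0,0,0,0,0,0.05,0,0,0,0,0,0,0,0,0])

```text
time_s: 4.58
ee_pos: [513.5, -42.7, 199.1]
ee_rot: [180.0, -0.0, 54.8]
force: [-1.4, 0.6, 4.8]
gripper_width: 0.4
gripper_force: 2.3
```

Emit:
step_arm(plan=[0,0,0.05,0,0,0,0,0,0.05,0,0,0,0,0,0,0,0,0])

```text
time_s: 4.83
ee_pos: [513.5, -42.7, 199.0]
ee_rot: [179.9, -0.0, 54.8]
force: [-3.4, -0.2, 10.3]
gripper_width: 0.9
gripper_force: 5.0
```

Emit:
step_arm(plan=[0,0,-1.1,0,0,0,2.0,0,0,0,0,0,2.0,0,0,0,0,0,0,0,0.2,0,0,0,0,0,0.15,0,0,0])

```text
time_s: 5.25
ee_pos: [536.7, -9.6, 204.5]
ee_rot: [-180.0, 0.0, 54.9]
force: [1.4, 1.6, 3.6]
gripper_width: 0.5
gripper_force: 2.0
```

Emit:
step_arm(plan=[0,0,0.12,0,0,0,0,0,0.12,0,0,0,0,0,0.12,0,0,0,0,0,0.12,0,0,0,0,0,0.1,0,0,0])

```text
time_s: 5.67
ee_pos: [536.5, -10.1, 199.6]
ee_rot: [180.0, -0.0, 54.8]
force: [0.6, 2.9, 4.3]
gripper_width: 0.2
gripper_force: 2.0
```

Emit:
step_arm(plan=[0,0,0.08,0,0,0,0,0,0.05,0,0,0,0,0,0.04,0,0,0,0,0,0,0,0,0])

```text
time_s: 6.0
ee_pos: [536.6, -10.1, 199.0]
ee_rot: [179.9, -0.0, 54.8]
force: [-1.2, 1.6, 10.2]
gripper_width: 0.6
gripper_force: 5.0
```

Emit:
step_arm(plan=[0,0,-1.2,0,0,0,2.0,0,0,0,0,0,2.0,0,0,0,0,0,0,0,0.2,0,0,0,0,0,0.15,0,0,0])

```text
time_s: 6.42
ee_pos: [558.8, 22.2, 205.0]
ee_rot: [-179.9, 0.2, 54.9]
force: [-0.6, -0.1, -0.1]
gripper_width: 0.4
gripper_force: 0.0
```

Emit:
step_arm(plan=[0,0,0.14,0,0,0,0,0,0.14,0,0,0,0,0,0.14,0,0,0,0,0,0.13,0,0,0,0,0,0.13,0,0,0])

```text
time_s: 6.83
ee_pos: [558.7, 21.9, 199.7]
ee_rot: [-180.0, 0.1, 54.8]
force: [-3.0, -2.3, 4.6]
gripper_width: 0.5
gripper_force: 2.0
```

Emit:
step_arm(plan=[0,0,0.08,0,0,0,0,0,0.05,0,0,0,0,0,0.04,0,0,0,0,0,0,0,0,0])

```text
time_s: 7.17
ee_pos: [558.9, 22.0, 199.0]
ee_rot: [180.0, 0.1, 54.8]
force: [-4.8, -2.7, 10.1]
gripper_width: 0.3
gripper_force: 4.8
```

Emit:
step_arm(plan=[0,0,-1.2,0,0,0,2.0,0,0,0,0,0,2.0,0,0,0,0,0,0,0,0.2,0,0,0,0,0,0.15,0,0,0])

```text
time_s: 7.58
ee_pos: [582.9, 55.8, 205.6]
ee_rot: [180.0, 0.0, 54.9]
force: [0.2, -0.6, -0.4]
gripper_width: 0.7
gripper_force: 0.0
```

Emit:
step_arm(plan=[0,0,0.14,0,0,0,0,0,0.14,0,0,0,0,0,0.14,0,0,0,0,0,0.13,0,0,0,0,0,0.13,0,0,0])

```text
time_s: 8.0
ee_pos: [582.1, 55.1, 199.7]
ee_rot: [-180.0, 0.0, 54.8]
force: [-1.7, 0.4, 3.6]
gripper_width: 0.3
gripper_force: 2.0
```

Emit:
step_arm(plan=[0,0,0.08,0,0,0,0,0,0.05,0,0,0,0,0,0.04,0,0,0,0,0,0,0,0,0])

```text
time_s: 8.33
ee_pos: [582.1, 55.1, 199.0]
ee_rot: [180.0, 0.0, 54.8]
force: [-2.8, 0.2, 10.2]
gripper_width: 0.7
gripper_force: 4.8
```

Emit:
step_arm(plan=[0,0,-1.2,0,0,0,2.0,0,0,0,0,0,2.0,0,0,0,0,0,0,0,0.2,0,0,0,0,0,0.15,0,0,0])

```text
time_s: 8.75
ee_pos: [605.7, 88.2, 205.2]
ee_rot: [-180.0, 0.1, 54.9]
force: [-0.6, 0.1, 0.2]
gripper_width: 0.5
gripper_force: 0.0
```

Emit:
step_arm(plan=[0,0,0.14,0,0,0,0,0,0.14,0,0,0,0,0,0.14,0,0,0,0,0,0.13,0,0,0,0,0,0.13,0,0,0])

```text
time_s: 9.17
ee_pos: [605.1, 87.3, 199.9]
ee_rot: [180.0, 0.1, 54.8]
force: [-2.1, -1.4, 4.6]
gripper_width: 0.3
gripper_force: 2.0
```

Emit:
step_arm(plan=[0,0,0.08,0,0,0,0,0,0.05,0,0,0,0,0,0.04,0,0,0,0,0,0,0,0,0])

```text
time_s: 9.5
ee_pos: [605.2, 87.4, 199.0]
ee_rot: [180.0, 0.1, 54.8]
force: [-3.5, -2.3, 8.7]
gripper_width: 0.4
gripper_force: 4.2
```

Emit:
step_arm(plan=[0,0,-1.2,0,0,0,2.0,0,0,0,0,0,2.0,0,0,0,0,0,0,0,0.2,0,0,0,0,0,0.15,0,0,0])

```text
time_s: 9.92
ee_pos: [628.8, 121.2, 205.4]
ee_rot: [-180.0, 0.0, 54.9]
force: [-0.4, -0.3, -0.5]
gripper_width: 0.3
gripper_force: 0.0
```

Emit:
step_arm(plan=[0,0,0.14,0,0,0,0,0,0.14,0,0,0,0,0,0.14,0,0,0,0,0,0.13,0,0,0,0,0,0.13,0,0,0])

```text
time_s: 10.33
ee_pos: [628.2, 120.1, 200.1]
ee_rot: [180.0, 0.0, 54.8]
force: [-2.4, -1.7, 4.0]
gripper_width: 0.1
gripper_force: 2.0
```

Emit:
step_arm(plan=[0,0,0.08,0,0,0,0,0,0.05,0,0,0,0,0,0.05,0,0,0,0,0,0,0,0,0])

```text
time_s: 10.67
ee_pos: [628.2, 120.1, 199.1]
ee_rot: [180.0, 0.0, 54.8]
force: [-4.3, -2.5, 7.6]
gripper_width: 0.5
gripper_force: 4.2
```

Emit:
step_arm(plan=[0,0,0.04,0,0,0,0,0,0,0,0,0])

```text
time_s: 10.83
ee_pos: [628.2, 120.1, 199.0]
ee_rot: [180.0, 0.0, 54.8]
force: [-3.9, -2.7, 10.2]
gripper_width: 0.5
gripper_force: 4.9
```

Emit:
step_arm(plan=[0,0,-0.3,0,0,0,0,0,-1,0,0,0,0,0,-2.5,0,0,0,0,0,-3.5,0,0,0,0,0,-3.5,0,0,0])

```text
time_s: 11.25
ee_pos: [628.4, 120.9, 305.8]
ee_rot: [-179.9, 0.1, 54.8]
force: [1.0, -0.8, -0.8]
gripper_width: -0.1
gripper_force: 0.0
```

Emit:
step_arm(plan=[-3.5,0,-0.5,0,0,0,-3.5,0,0,0,0,0,-3.5,0,0,0,0,0,-3.5,0,0,0,0,0,-3.5,0,0,0,0,0])

```text
time_s: 11.67
ee_pos: [527.1, -23.2, 310.6]
ee_rot: [179.9, -0.0, 54.9]
force: [1.2, 0.8, 0.2]
gripper_width: 0.3
gripper_force: 0.0
```

Emit:
step_arm(plan=[-3.5,0,0,0,0,0,-3.5,0,0,0,0,0,-3.5,0,0,0,0,0,0,0,0,0,0,0,0,0,0,0,0,0])

```text
time_s: 12.08
ee_pos: [467.0, -109.1, 310.9]
ee_rot: [179.9, -0.1, 54.6]
force: [-0.2, 0.7, -0.6]
gripper_width: 0.5
gripper_force: 0.0
```

```bash
python3 - <<'E'
from h import *
f=viewer.grab_frame("wrist"); cv2.imwrite("pics/w2.png",f["img"][:,:,::-1])
E
```

```text
(no output)
```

View pics/w2.png

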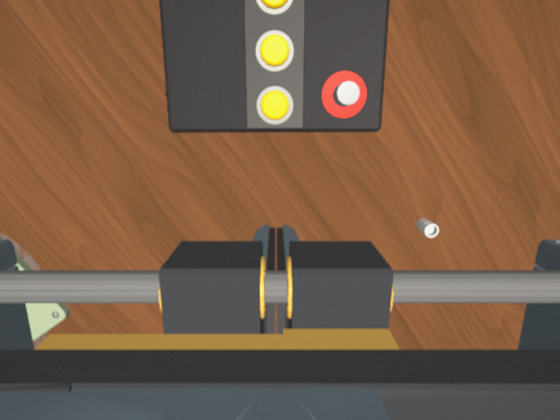

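The wrist view shows plugs 1 to 3 at (275,104), (274,50) and (275,0), with the positive post at (347,93) and the hand clear. Each of the six plugs stopped solid with the fingertips at 180 mm.

```bash
python3 -c "
from workcell import env; print(env.job_done())"
```

```text
the job is handed in; nothing more can be done
None
```

I pressed all six vent plugs home in order from the positive to the negative end, each stopping solid at 180 mm under about 10 N or less, and handed the job in at about 12 s with the hand clear; I didn't re-photograph plugs 4–6 or the other parts afterwards.

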